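Prop the specimen chest open and pull the full pot

TASK

Raise the lid of the aluminium specimen chest by its front lip as far as it goes and push the elbow of the folding stay past straight, right through to its stop, so that the lid stays up on its own. One of the three look-alike sample pots inside still holds a specimen and is clearly heavier: find it by lifting the pots a little, take it out and set it down gently, upright, in the steel dissecting tray. Leave the other two standing in the chest, keep all the pots upright, leave the chest propped open, and do not disturb the other things on the bench.

Things in the scene. Friction and masses are not known exactly. Their poses are not given: they have to be found in the camera images.
- chest: Open-topped aluminium chest fixed to the bench, 280 mm long (its x) x 186 mm wide (its y) x 108 mm high to the rim, walls 8 mm, floor 10 mm thick. Origin: centre of the underside; z up. The lid is hinged along the +y long side; the -y long side is the front, where the lid's lip sticks out. Pots stand inside, a folding lid stay is inside its +x end.
- chest_floor (a point): Point on the chest floor under the middle pot (chest x -3, y -17, z 10 mm), axes as the chest's. Three compartments lie in a row along x, parted by fences 25 mm high and 3 mm thick at chest x -40, +34.5 and +108.5 mm. One pot stands in each, near chest y -17 and x -80, -3 and +72 mm.
- lid_hinge (a point): Middle of the lid's hinge axis, on the chest's +y top edge (chest x 0, y +93, z 108 mm), axes as the chest's. The hinge axis runs along the chest's x. The lid is a plate 280 x 186 x 8 mm, 0.38 to 0.52 kg; its underside lies in the plane of the hinge axis.
- lid (a joint): Lid angle in rad: 0 shut and level, grows as the front edge swings up and over towards the chest's +y; 1.43 is the most the stay allows (stay straight), 1.35 with the stay at its stop. Left alone the lid falls shut, except that within about 0.05 rad of fully raised the stiff elbow of the stay holds it for the time being.
- lid_lip (a point): Middle of the outer edge of the lid's pull lip, on its underside, 216 mm from the hinge axis. The lip, 140 mm long (along the chest's x, centred) x 30 mm deep x 6 mm thick, sticks out level from the lid's front edge, with free air under it down to the bench: a finger reaches under it from in front. About 2.5 N upward lifts it.
- stay (a joint): Opening of the stay's elbow in rad: 0 folded in the shut chest, 2.235 both links in one line (dead centre), 2.635 the stop. It goes with the lid: 1.6 at lid 1.24, 1.8 at 1.33, 1.93 at 1.38. Stiff by about 0.035 N m. Before straight the elbow stands out to the front (-y); pushed towards the hinge (+y) it goes through straight and past, where the lid's weight keeps it.
- elbow (a point): Centre of the stay's elbow: steel boss 24 mm in diameter, 14 mm long (along the chest's x: 8 mm to -x, 6 mm to +x of this point), joining two links 16 mm wide, 4 mm thick. Lid shut: low in the front of the chest. Stay straight: chest x 120, y +55, z 135 mm (27 mm above the rim); at the stop it is 13 mm farther to +y. A push of 1 to 3 N moves it.
- stay_foot (a point): Pin of the stay's lower link (100 mm from here to the elbow), on the chest's +x end wall: chest x 120, y +43, z 36 mm. The wall's inner face is at chest x 132 mm.
- stay_head (a point): Pin of the stay's upper link (75 mm from here to the elbow), on the lid: 120 mm to +x of the lid's middle, 105 mm from the hinge axis, 14 mm below the lid's underside.
- pot_1: White plastic sample pot with screw lid, closed, upright: 62 mm across the lid (upper 22 mm), 59 mm below it, 82 mm high. Origin: centre of the underside; z up. Stands on the chest floor (10 mm above the bench). Two of the three pots are empty (0.06 to 0.08 kg) and one holds a specimen (0.29 to 0.39 kg); they look the same and which is which changes.
- pot_2: White plastic sample pot with screw lid, closed, upright: 62 mm across the lid (upper 22 mm), 59 mm below it, 82 mm high. Origin: centre of the underside; z up. Stands on the chest floor (10 mm above the bench). Two of the three pots are empty (0.06 to 0.08 kg) and one holds a specimen (0.29 to 0.39 kg); they look the same and which is which changes.
- pot_3: White plastic sample pot with screw lid, closed, upright: 62 mm across the lid (upper 22 mm), 59 mm below it, 82 mm high. Origin: centre of the underside; z up. Stands on the chest floor (10 mm above the bench). Two of the three pots are empty (0.06 to 0.08 kg) and one holds a specimen (0.29 to 0.39 kg); they look the same and which is which changes.
- tray: Stainless dissecting tray fixed to the bench, 300 mm (its x) x 210 mm (its y), rim 23 mm high and turned outwards 9 mm, floor 3 mm thick. Origin: centre of the underside. A pair of forceps lies across its +x end, at about x = +115 mm; the rest is free.
- forceps: Steel forceps, 125 x 12 x 9 mm, lying in the tray; leave alone. Origin: middle of its underside, x along it.
- tub_a: Closed white tub, 100 mm in diameter, 98 mm high, beside the chest's +x end; leave alone. Origin: centre of its underside.
- tub_b: Another such tub, 100 mm in diameter, 98 mm high, to the left of the first; leave alone. Origin: centre of its underside.
- slide_box: Blue flat slide box, 100 x 85 x 30 mm, behind the chest's hinge side; leave alone. Origin: centre of its underside.
- scissors: Steel scissors, 155 x 45 x 6 mm, lying on the right of the bench; leave alone. Origin: under the pivot, x along the blades.
- spray_bottle: White spray bottle with yellow head, 80 mm in diameter, 205 mm high, on the right of the bench; leave alone. Origin: centre of its underside.

How it is judged:
On the way:
1. the lid is raised and the elbow of its stay is pushed past straight, so that the lid is propped open (value of joint lid above 1.2 rad and value of joint stay above 2.45 rad), for 0.3 s.
At the end, for the whole second after the job is handed in: Lid propped open (lid above 1.2 rad, stay above 2.45 rad, 0.2 rad past straight); the full pot upright within 0.1 rad and at rest on the tray floor, bearing on it with over 1.8 N (an empty one weighs 0.8 N at most); the two empty pots upright and at rest on the chest floor (all of step 1 and ((x of pot_1 in the frame of tray between -0.145 and 0.145 m and y of pot_1 in the frame of tray between -0.1 and 0.1 m and z of pot_1 in the frame of tray below 0.01 m and contact force between pot_1 and tray above 1.8 N and angle between each of pot_1, pot_2, pot_3's own z axis and vertical below 0.1 rad and linear speed of each of pot_1, pot_2, pot_3 below 0.03 m/s and x of pot_2 in the frame of chest between -0.132 and 0.11 m and y of pot_2 in the frame of chest between -0.085 and 0.085 m and z of each of pot_2, pot_3 in the frame of chest below 0.02 m and x of pot_3 in the frame of chest between -0.132 and 0.11 m and y of pot_3 in the frame of chest between -0.085 and 0.085 m) or (x of pot_2 in the frame of tray between -0.145 and 0.145 m and y of pot_2 in the frame of tray between -0.1 and 0.1 m and z of pot_2 in the frame of tray below 0.01 m and contact force between pot_2 and tray above 1.8 N and angle between each of pot_2, pot_1, pot_3's own z axis and vertical below 0.1 rad and linear speed of each of pot_2, pot_1, pot_3 below 0.03 m/s and x of pot_1 in the frame of chest between -0.132 and 0.11 m and y of pot_1 in the frame of chest between -0.085 and 0.085 m and z of each of pot_1, pot_3 in the frame of chest below 0.02 m and x of pot_3 in the frame of chest between -0.132 and 0.11 m and y of pot_3 in the frame of chest between -0.085 and 0.085 m) or (x of pot_3 in the frame of tray between -0.145 and 0.145 m and y of pot_3 in the frame of tray between -0.1 and 0.1 m and z of pot_3 in the frame of tray below 0.01 m and contact force between pot_3 and tray above 1.8 N and angle between each of pot_3, pot_1, pot_2's own z axis and vertical below 0.1 rad and linear speed of each of pot_3, pot_1, pot_2 below 0.03 m/s and x of pot_1 in the frame of chest between -0.132 and 0.11 m and y of pot_1 in the frame of chest between -0.085 and 0.085 m and z of each of pot_1, pot_2 in the frame of chest below 0.02 m and x of pot_2 in the frame of chest between -0.132 and 0.11 m and y of pot_2 in the frame of chest between -0.085 and 0.085 m))); the robot touches nothing.
It fails at once if a pot is tipped by more than 0.6 rad (angle between any of pot_1, pot_2, pot_3's own z axis and vertical above 0.6 rad).
It fails at once if a pot is dropped into the tray (faster than 0.5 m/s in the last 30 mm above its floor) ((x of pot_1 in the frame of tray between -0.15 and 0.15 m and y of pot_1 in the frame of tray between -0.105 and 0.105 m and z of pot_1 in the frame of tray below 0.033 m and linear speed of pot_1 above 0.5 m/s) or (x of pot_2 in the frame of tray between -0.15 and 0.15 m and y of pot_2 in the frame of tray between -0.105 and 0.105 m and z of pot_2 in the frame of tray below 0.033 m and linear speed of pot_2 above 0.5 m/s) or (x of pot_3 in the frame of tray between -0.15 and 0.15 m and y of pot_3 in the frame of tray between -0.105 and 0.105 m and z of pot_3 in the frame of tray below 0.033 m and linear speed of pot_3 above 0.5 m/s)).
It fails at once if the forceps, a tub, the slide box, the scissors or the spray bottle is moved by more than 40 mm (distance of any of forceps, tub_a, tub_b, slide_box, scissors, spray_bottle from where it was at the start of the episode above 0.04 m).
It also fails if it takes over 66 s, if anything falls off the work surface, if the arm or the gripper's body presses on something with over 40 N, if the wrist force passes 120 N, or if a joint passes its speed limit or range.

ROBOT

A 7-joint arm with a two-finger parallel gripper is mounted at the origin on the work surface. World frame = base frame: x ahead of the robot, y to its left, z up, the work surface at z = 0. Lengths are in m, angles in rad, forces in N, time in s.
With the tool pointing down it reaches from about 0.425 to 0.925 m from the base axis. Payload 6.8 kg.
Tool frame: the origin (TCP) lies on the front face of the gripper's body, between the roots of the fingers; the fingertips stand 73 mm ahead of it and the grasp point (between the pads) lies 54 mm ahead of it (env.nose_length is the distance from the TCP to the fingertips, in m); z points along the fingers, y is the line along which they close (so a half turn about z gives the same grasp; the last joint's range is limited). The gripper opens to 85 mm and grips with 20 to 120 N. Pads are 22 mm wide; open, the fingers measure 114 mm over their backs; the gripper's body (76 mm by 85 mm) begins 54 mm behind the grasp point. The pads swing forward as they close: fully open they stand 13 mm farther back than shut.
Start: joints at [1.12, 0.477, 0.022, 1.555, -0.011, 1.109, -0.083], TCP at [0.227, -0.636, 0.304] pointing down, gripper open.
Joint ranges: [-2.96, 2.96], [-0.34, 2.1], [-1.41, 1.46], [0.24, 2.44], [-1.37, 4.51], [0.17, 1.92], [-2.96, 2.96]. Speed limits (rad/s): [2.39, 2.39, 3.14, 3.14, 3.14, 3.14, 3.14].

INTERFACE

Orientations are given as a unit quaternion [w, x, y, z].
In Python, from cell import env, kin, camera, calibration, job gives the robot as it stands. The module is installed in compiled form; this text tells all that it offers. Calls block until the motion is done:
- env.reach(position, orientation): joint-space move of the TCP to a pose.
- env.movel(position, velocity=0.15, rot=None, stop_force=None): straight line of the TCP; rot=None keeps the orientation; velocity is the mean speed in m/s. With stop_force (N) it stops when the force on the tool has changed by that much, and returns True; else False.
- env.goto_joints(angles): joint-space move.
- env.grip(opening, f_grip=None): finger opening in m; f_grip is the grip in N (None keeps the last); returns when the fingers have stopped.
- env.dwell(seconds).
- kin.inverse_kinematics(position, orientation): joint angles nearest the present ones, or None.
- env.get_state(): the state.
- camera(name): name is "scene" or "side" or "wrist"; returns (picture, depth): 384x512x3 uint8, blue, green, red; 384x512 float32, m along the optical axis (not along the pixel's ray), 0 where there is no reading.
- calibration(name): a dict with "fx", "fy", "cx", "cy" (pixels), "k1" (the pictures are not rectified: a ray, as slopes to the right and down, at radius r is drawn at 1 + k1 r^2 times it, then the intrinsics apply), "rvec" (rotation vector, rad) and "tvec" (3), from world to camera coordinates, as OpenCV has them. Camera axes: x right, y down, z forward; pixel columns grow to the right and rows downward; lengths in m; the calibration is good to about 2 mm. A picture is of the moment at which its call begins: read the wrist's pose just before it. calibration takes no time and is no camera call; for the wrist camera it gives the pose at the moment of the call.
A pose or a line that the arm cannot do raises env.PlanningError and nothing moves.
- job.job_done(): hands the job in; it is judged then, once.
The state is a dict: "time": time; "qpos": joint angles; "joint_velocities": joint speeds; "joint_torque": joint torques, N m; "tcp_pos": TCP position; "orientation": TCP orientation; "force": force on the tool from outside, world axes, zero at the start; "torque": the same for the moment, N m; "opening": finger opening in m; "gripper_force": force on a finger pad.
Only numpy, scipy, OpenCV 4.12 (cv2) and the standard library are available. Lean on these libraries where they do the work, as an engineer would, in place of code of your own. Each camera call takes 0.05 s, during which the arm holds its last target. There are 200 camera calls.

## Working session

There is one attempt and no reset: what is moved stays moved. The work goes in short steps, each a Python script; the robot and the scene stay as the last script left them, time stands still between calls to the robot, and variables do not carry over. Pictures are saved under pics/ and viewed, at most 10 in all, crops included, and the job is handed in when it is done.

```bash
mkdir -p pics; cat > h.py <<'E'
import numpy as np, cv2
from scipy.spatial.transform import Rotation as R
from cell import env, kin, camera, calibration, job
def cloud(name):
    c=calibration(name); im,d=camera(name)
    v,u=np.mgrid[0:384,0:512]
    xd=(u-c['cx'])/c['fx']; yd=(v-c['cy'])/c['fy']
    x,y=xd.copy(),yd.copy()
    for _ in range(10):
        s=1+c['k1']*(x*x+y*y); x,y=xd/s,yd/s
    P=np.stack([x*d,y*d,d],-1)
    M=cv2.Rodrigues(np.array(c['rvec'],float))[0]
    W=(P-np.array(c['tvec']).ravel())@M
    W[d<=0]=np.nan
    return im,W
def quat(m):  # matrix-> wxyz
    q=R.from_matrix(m).as_quat(); return [q[3],q[0],q[1],q[2]]
E
python3 - <<'E'
from h import *
for n in("scene","side"):
    im,W=cloud(n); np.save(f'{n}.npy',W); cv2.imwrite(f'pics/{n}0.png',cv2.resize(im,(800,600)))
    c=calibration(n); M=cv2.Rodrigues(np.array(c['rvec'],float))[0]; print(n,-M.T@np.array(c['tvec']).ravel(), M[2])
s=env.get_state(); print(s['time'],s['tcp_pos'],s['orientation'],s['opening'],env.nose_length)
E
```

```text
scene [1.42958711 0.22848698 0.80180173] [-0.73448562 -0.29267181 -0.61226962]
side [ 1.29690321 -0.86687476  0.92408513] [-0.52681708  0.57414776 -0.62675203]
0.1 [ 0.2267491  -0.63534265  0.30303544] [-7.97494456e-04  9.85342136e-01  1.70587800e-01 -2.02047870e-04] 0.0850425012266986 0.0726
```

View pics/scene0.png

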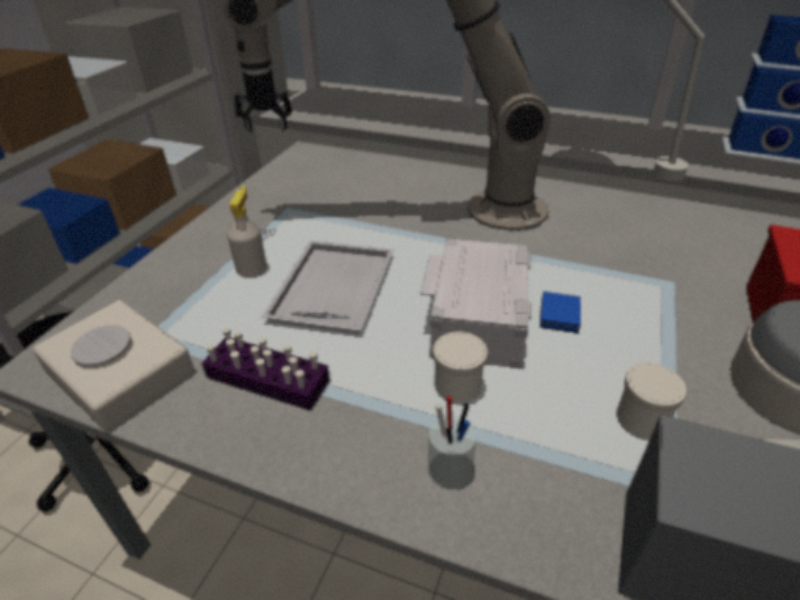

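View pics/side0.png

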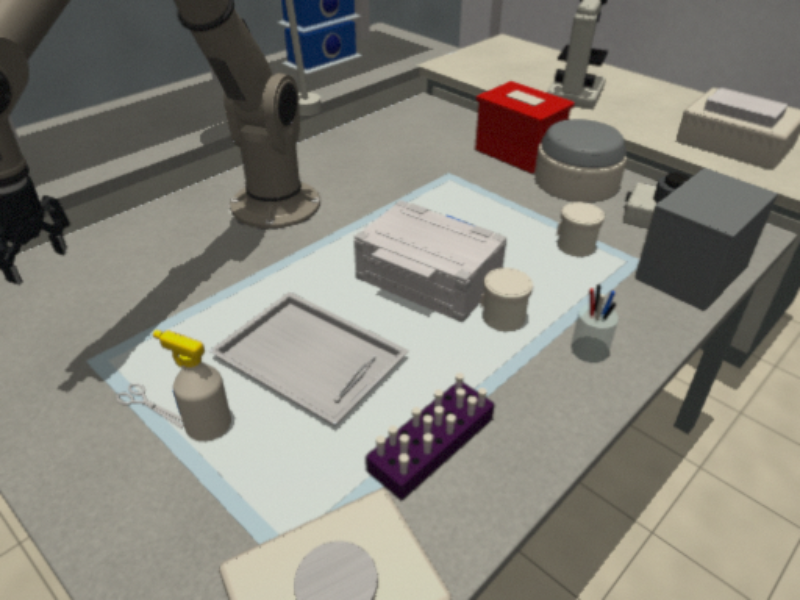

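The scene view shows the chest at about (480,290), the lip at its left edge (430,275), the tray at (335,285), tub_a at (460,365), tub_b at (650,400), the slide box at (560,310) and the spray bottle at (245,245). The chest's +x therefore points away from the robot and its front faces the tray. The side view agrees: lip at (405,262), tray at (310,355).

```bash
python3 - <<'E'
from h import *
for n in("scene","side"):
    W=np.load(n+'.npy'); p=W.reshape(-1,3)
    u,v=np.meshgrid(np.arange(512)*800/512,np.arange(384)*800/512)
    for nm,(u0,v0,u1,v1) in {'scene':{'chest':(415,225,540,372),'tray':(260,235,400,340),'slide':(535,285,588,335),'tubA':(430,330,490,400),'tubB':(615,360,690,440)},
      'side':{'chest':(350,195,510,320),'tray':(205,285,415,430),'tubA':(475,260,540,335),'tubB':(550,195,610,260),'spray':(150,325,235,445)}}[n].items():
        s=(u>u0)&(u<u1)&(v>v0)&(v<v1); q=W[s]; q=q[~np.isnan(q[:,0])]
        zr={'chest':(.112,.121),'tray':(.018,.03),'slide':(.024,.036),'tubA':(.092,.105),'tubB':(.092,.105),'spray':(.05,.15)}[nm]
        t=q[(q[:,2]>zr[0])&(q[:,2]<zr[1])]
        if len(t)<10: print(n,nm,len(t)); continue
        r=cv2.minAreaRect((t[:,:2]*1000).astype(np.float32)); print(n,nm,len(t),t.mean(0).round(3),[np.round(a,1) for a in r],cv2.boxPoints(r).round().tolist())
        if nm=='chest':
            h=np.histogram(q[:,2],bins=np.arange(.09,.14,.004)); print(h[0])
            # lid edges: per-slice
            lo=t
E
```

```text
scene chest 3182 [0.524 0.044 0.118] [array([509.9,  34.4]), array([284.5, 221.8]), np.float64(11.7)] [[348.0, 114.0], [393.0, -103.0], [672.0, -45.0], [627.0, 172.0]]
[ 101  160  623   99   78  107 1798 1376   13    0    0    0]
scene tray 667 [ 0.523 -0.315  0.024] [array([ 521.6, -350.2]), array([320.6, 307.2]), np.float64(9.1)] [[339.0, -224.0], [388.0, -527.0], [704.0, -476.0], [655.0, -173.0]]
scene slide 490 [0.443 0.215 0.031] [array([437. , 213.9]), array([107.5,  85. ]), np.float64(7.0)] [[378.0, 250.0], [389.0, 165.0], [496.0, 178.0], [485.0, 263.0]]
scene tubA 710 [0.719 0.06  0.099] [array([706.7,  57.7]), array([115.7,  98.7]), np.float64(8.8)] [[642.0, 98.0], [657.0, 0.0], [771.0, 18.0], [756.0, 115.0]]
scene tubB 840 [0.683 0.4   0.099] [array([678.6, 400.1]), array([99.1, 98. ]), np.float64(54.6)] [[610.0, 388.0], [690.0, 331.0], [747.0, 412.0], [667.0, 469.0]]
side chest 2663 [0.515 0.035 0.115] [array([510. ,  30.9]), array([282. , 223.6]), np.float64(10.4)] [[351.0, 115.0], [392.0, -104.0], [669.0, -54.0], [628.0, 166.0]]
[  85  213  174   64   83  765 1866  213    1    0    0    0]
side tray 1081 [ 0.524 -0.319  0.022] [array([ 526.2, -298.2]), array([418.7, 375.4]), np.float64(50.1)] [[248.0, -338.0], [536.0, -579.0], [804.0, -258.0], [516.0, -17.0]]
side tubA 516 [0.712 0.053 0.097] [array([705.3,  51.4]), array([116.8, 105. ]), np.float64(18.4)] [[633.0, 83.0], [666.0, -17.0], [777.0, 20.0], [744.0, 120.0]]
side tubB 329 [0.679 0.394 0.098] [array([677.7, 395.6]), array([ 98.6, 100.3]), np.float64(30.2)] [[610.0, 414.0], [660.0, 327.0], [746.0, 377.0], [695.0, 464.0]]
side spray 1035 [ 0.538 -0.554  0.104] [array([ 525.6, -546.7]), array([78.9, 66.2]), np.float64(73.4)] [[483.0, -575.0], [546.0, -594.0], [569.0, -518.0], [505.0, -499.0]]
```

```bash
cat >> h.py <<'E'
YAW=np.deg2rad(11.05); O=np.array([.5076,.0455,0.])
E1=np.array([np.cos(YAW),np.sin(YAW),0]); E2=np.array([-np.sin(YAW),np.cos(YAW),0]); Z=np.array([0,0,1.])
def w(x,y,z): return O+E1*x+E2*y+Z*z       # chest -> world
N=env.nose_length
def tilt(phi,roll):                          # tool along +y chest, phi below horizontal
    d=np.cos(phi)*E2-np.sin(phi)*Z; up=np.sin(phi)*E2+np.cos(phi)*Z
    y={0:E1,1:-E1,2:up,3:-up}[roll]
    return np.column_stack([np.cross(y,d),y,d]),d,up
def tcp(corner,phi,half):                    # TCP putting the upper tip corner at a chest point
    _,d,up=tilt(phi,0); return w(*corner)-up*half-d*N
E
python3 - <<'E'
from h import *
H=.0125
for phi in (10,20,30,40):
  for roll in range(4):
    m,_,_=tilt(np.radians(phi),roll); q=quat(m); res=[]
    pts=[(0,-.2,.3),(0,-.2,.09)]+[(0,.093-.195*np.cos(t),.108+.195*np.sin(t)) for t in (-.03,.3,.6,.9,1.2,1.45)]+[(.116,-.04,.147),(.116,.07,.147)]
    for p in pts:
        j=kin.inverse_kinematics(tcp(p,np.radians(phi),H),q); res.append('-' if j is None else np.round(j,1).tolist())
    print(phi,roll,sum(r!='-' for r in res),[int(r!='-') for r in res]); 
    if phi==30: print(res[1],res[7],res[9])
E
```

```text
10 0 10 [1, 1, 1, 1, 1, 1, 1, 1, 1, 1]
10 1 10 [1, 1, 1, 1, 1, 1, 1, 1, 1, 1]
10 2 10 [1, 1, 1, 1, 1, 1, 1, 1, 1, 1]
10 3 10 [1, 1, 1, 1, 1, 1, 1, 1, 1, 1]
20 0 10 [1, 1, 1, 1, 1, 1, 1, 1, 1, 1]
20 1 10 [1, 1, 1, 1, 1, 1, 1, 1, 1, 1]
20 2 10 [1, 1, 1, 1, 1, 1, 1, 1, 1, 1]
20 3 10 [1, 1, 1, 1, 1, 1, 1, 1, 1, 1]
30 0 10 [1, 1, 1, 1, 1, 1, 1, 1, 1, 1]
[0.9, 1.0, -0.6, 1.5, -0.3, 1.4, 0.8] [0.8, 0.6, -0.8, 1.8, -0.6, 1.2, 0.5] [0.6, 0.9, -0.8, 1.6, -0.5, 1.1, 0.5]
30 1 10 [1, 1, 1, 1, 1, 1, 1, 1, 1, 1]
[0.4, 1.0, 0.2, 1.5, -0.8, 1.6, -2.0] [0.1, 0.4, 0.1, 1.9, -1.0, 1.5, -2.3] [0.1, 0.8, 0.0, 1.7, -1.0, 1.4, -2.2]
30 2 10 [1, 1, 1, 1, 1, 1, 1, 1, 1, 1]
[1.0, 1.1, -0.8, 1.5, -0.2, 1.4, 2.2] [0.8, 0.6, -0.9, 1.8, -0.6, 1.2, 2.1] [0.6, 0.9, -0.8, 1.6, -0.5, 1.1, 2.1]
30 3 10 [1, 1, 1, 1, 1, 1, 1, 1, 1, 1]
[0.7, 0.9, -0.2, 1.5, -0.6, 1.5, -0.6] [0.4, 0.4, -0.2, 1.9, -0.9, 1.4, -0.8] [0.3, 0.8, -0.3, 1.7, -0.8, 1.2, -0.8]
40 0 10 [1, 1, 1, 1, 1, 1, 1, 1, 1, 1]
40 1 10 [1, 1, 1, 1, 1, 1, 1, 1, 1, 1]
40 2 10 [1, 1, 1, 1, 1, 1, 1, 1, 1, 1]
40 3 10 [1, 1, 1, 1, 1, 1, 1, 1, 1, 1]
```

```bash
python3 - <<'E'
from h import *
phi=np.radians(30); H=.011; m,d,up=tilt(phi,0); q=quat(m)
env.grip(0,20)
env.reach(tcp((0,-.21,.26),phi,H),q)
env.movel(tcp((0,-.16,.083),phi,H),.25)
print('hit' , env.movel(tcp((0,-.103,.083),phi,H),.15,stop_force=8))
f0=np.array(env.get_state()['force']); print(f0)
arc=lambda t:tcp((0,.093-.197*np.cos(t),.108+.197*np.sin(t)),phi,H)
for t in (.05,.25,.5,.75,1.0,1.2,1.33):
    h=env.movel(arc(t),.12,stop_force=15); s=env.get_state(); print(t,h,np.round(s['force']-f0,1),round(s['time'],1))
    if h: break
else:
    p=tcp((0,.093-.197*np.cos(1.33)+.045,.108+.197*np.sin(1.33)),phi,H)
    print(env.movel(p,.04,stop_force=7)); s=env.get_state(); print(np.round(s['force']-f0,1),s['time'])
    c=np.array(s['tcp_pos'])+d*N+up*H-O; y,z=c@E2,c[2]; print('corner',y,z,'angle',np.arctan2(z-.108,.093-y))
im,W=cloud('side'); np.save('side1.npy',W); cv2.imwrite('pics/side1.png',im[60:320,130:450])
E
```

```text
hit False
[-0.28624661  0.31548348  0.53091027]
0.05 False [ 3.4 -3.5 -2.7] 4.7
0.25 False [ 1.8 -1.1 -1.9] 5.2
0.5 False [ 0.7 -0.8 -2.7] 5.8
0.75 False [ 0.9 -0.7 -2.7] 6.3
1.0 False [ 0.7 -1.7 -0.6] 6.9
1.2 False [ 0.3 -1.9 -0.1] 7.4
1.33 False [-0.  -1.7 -0.6] 7.7
True
[-0.  -9.4  4.3] 8.45
corner 0.07257120056016188 0.2993760790299682 angle 1.4644521531240957
```

View pics/side1.png

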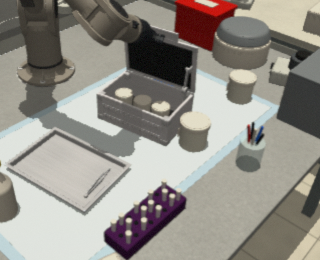

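The side view shows the lid upright with the gripper behind the lip at (150,35), the pots at (124,95), (142,101) and (160,107), and the stay near (190,80). The next step is to back off and push the elbow.

```bash
python3 - <<'E'
from h import *
phi=np.radians(30); m,d,up=tilt(phi,0)
s=env.get_state(); p=np.array(s['tcp_pos'])
env.movel(p-E2*.09,.2)
im,W=cloud('side'); q=(W.reshape(-1,3)-O); q=np.c_[q@E1,q@E2,q[:,2]]
k=(abs(q[:,0]-.05)<.08)&(q[:,2]>.16)&(q[:,2]<.30)&(q[:,1]>.03)&(q[:,1]<.12); a=q[k]
print('lid pts',k.sum(), 'angle',np.arctan2(np.median(a[:,2]-.108),np.median(.093-a[:,1])))
env.movel(tcp((.116,-.03,.19),phi,0),.2)
env.movel(tcp((.116,-.005,.137),phi,0),.15)
f0=np.array(env.get_state()['force'])
h=env.movel(tcp((.116,.064,.135),phi,0),.05,stop_force=12)
s=env.get_state(); c=np.array(s['tcp_pos'])+d*N-O
print(h,np.round(s['force']-f0,1),'tip',c@E1,c@E2,c[2],s['time'])
im,W=cloud('scene'); cv2.imwrite('pics/scene2.png',cv2.resize(im[120:280,230:390],(640,640)))
E
```

```text
lid pts 1505 angle 1.4233823459862274
True [ 0.6 -2.7  1.6] tip 0.11597759206329758 0.05641472238266603 0.13433415852996164 11.7667
```

View pics/scene2.png

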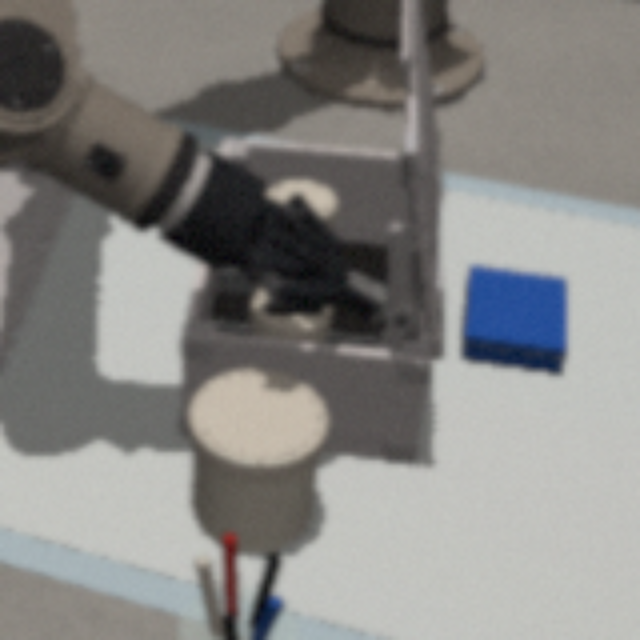

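The scene view shows the fingertip at (385,300) against the boss at (400,320), with tip y at 56 mm, which is where the stop should be. I'll retreat, check the lid angle, and locate the pots and tray.

```bash
python3 - <<'E'
from h import *
phi=np.radians(30); m,d,up=tilt(phi,0)
env.movel(tcp((.116,0,.145),phi,0),.15)
env.movel(tcp((.05,-.12,.26),phi,0),.25)
for n in('side','scene'):
    im,W=cloud(n); q=(W.reshape(-1,3)-O); q=np.c_[q@E1,q@E2,q[:,2]]
    a=q[(abs(q[:,0]-.02)<.09)&(q[:,2]>.16)&(q[:,2]<.30)&(q[:,1]>.03)&(q[:,1]<.14)]
    print(n,len(a),'lid',np.arctan2(np.median(a[:,2]-.108),np.median(.093-a[:,1])))
    for x in(-.08,-.003,.072):
        b=q[(abs(q[:,0]-x)<.036)&(abs(q[:,1]+.017)<.045)&(abs(q[:,2]-.092)<.006)]
        if len(b)>20: (c,r)=cv2.minEnclosingCircle((b[:,:2]*1000).astype(np.float32)); print(x,len(b),b.mean(0).round(4),np.round(c,1),r)
    # tray: deviations from bench/floor
    t=W.reshape(-1,3); t=t[(abs(t[:,0]-.53)<.25)&(t[:,1]<-.13)&(t[:,1]>-.48)&(t[:,2]>.016)&(t[:,2]<.032)]
    r=cv2.minAreaRect((t[:,:2]*1000).astype(np.float32)); print('tray',len(t),[np.round(v,1) for v in r])
    cv2.imwrite(f'pics/{n}3.png',cv2.resize(im[80:280,130:390],(780,600)))
print(env.get_state()['time'])
E
```

```text
side 1536 lid 1.3446637503478016
-0.08 151 [-0.0764 -0.0191  0.0912] [-79.5 -17.6] 33.32190704345703
-0.003 160 [ 0.0003 -0.0205  0.0913] [ -0.8 -17.9] 32.33629608154297
0.072 174 [ 0.0703 -0.0173  0.0911] [ 68.9 -17.1] 32.6036262512207
tray 1085 [array([ 515.1, -312. ]), array([319.8, 230.6]), np.float64(8.9)]
scene 207 lid 1.4217796249821282
-0.08 170 [-0.0718 -0.0147  0.0934] [-75.9 -16. ] 32.260093688964844
-0.003 190 [ 0.0038 -0.0152  0.0935] [ -0.3 -15.4] 32.057857513427734
0.072 217 [ 0.0743 -0.0128  0.0933] [ 70.5 -12.6] 32.18376541137695
tray 691 [array([ 514. , -310.8]), array([323.7, 226.1]), np.float64(9.0)]
13.325
```

View pics/side3.png

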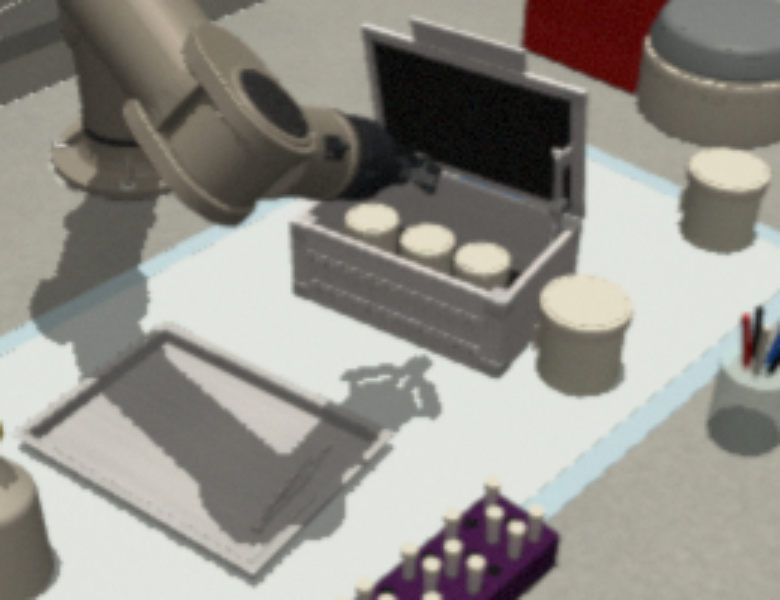

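The lid reads 1.345 rad, so the stay is at its stop. The side view shows the three pots at (372,220), (427,240) and (481,262) standing clear and the tray free left of the forceps at (300,480). Next I'll weigh the pots.

```bash
cat >> h.py <<'E'
DOWN=quat(np.column_stack([np.cross(E2,-Z),E2,-Z]))
DOWN2=quat(np.column_stack([np.cross(-E2,-Z),-E2,-Z]))
POTS=[(-.078,-.0168),(-.0005,-.0166),(.070,-.015)]
E
python3 - <<'E'
from h import *
j0=np.array(env.get_state()['qpos'])
best=min((np.abs(np.array(j)-j0).max(),i,q) for i,q in enumerate((DOWN,DOWN2)) if (j:=kin.inverse_kinematics(w(*POTS[1],.24),q)) is not None)
print(best); q=best[2]
env.reach(w(*POTS[1],.24),q); env.grip(.085)
for i in (1,0,2):
    x,y=POTS[i]; env.movel(w(x,y,.20),.25); env.dwell(.2); f0=np.array(env.get_state()['force'])
    h=env.movel(w(x,y,.128),.12,stop_force=10)
    if h: print('contact',i,env.get_state()['force']-f0,env.get_state()['tcp_pos']); break
    env.grip(.05,30); o=env.get_state()['opening']
    env.movel(w(x,y,.146),.06); env.dwell(.3)
    s=env.get_state(); df=np.array(s['force'])-f0; print(i,'open',o,np.round(df,2),np.round(s['torque'],2),s['time'])
    if abs(df[2])>1.8: print('HEAVY',i); break
    env.movel(w(x,y,.1282),.05); env.grip(.085); env.movel(w(x,y,.20),.2)
E
```

```text
(np.float64(0.9032897092080265), 0, [np.float64(-0.0), np.float64(-0.09628006690818686), np.float64(0.9953542830149249), np.float64(0.0)])
1 open 0.06143515346188861 [ 0.22  0.09 -2.08] [-0.    0.03  0.01] 17.325
HEAVY 1
```

A reading of 2.08 N lies between the empty and full weights, so I'll average more readings before deciding.

```bash
python3 - <<'E'
from h import *
def avg(n=10):
    r=[]
    for _ in range(n): env.dwell(.05); r.append(env.get_state()['force'])
    r=np.array(r); return r.mean(0).round(2), r.std(0).round(2)
x,y=POTS[1]; print(avg()); 
env.movel(w(x,y,.1282),.05); env.grip(.085); env.movel(w(x,y,.20),.2); env.dwell(.2); print('free',avg())
x,y=POTS[0]; env.movel(w(x,y,.20),.25); env.dwell(.2); print('free',avg())
print(env.movel(w(x,y,.128),.12,stop_force=10)); env.grip(.05,30); env.movel(w(x,y,.146),.06); env.dwell(.2); print('pot0',avg(), env.get_state()['opening'],env.get_state()['time'])
im,W=cloud('side'); cv2.imwrite('pics/side4.png',cv2.resize(im[80:280,130:390],(780,600)))
E
```

```text
(array([ 0.15, -0.07, -0.89]), array([0.43, 0.57, 0.49]))
free (array([ 0.12,  0.23, -0.25]), array([0.42, 0.37, 0.56]))
free (array([ 0.1 , -0.08, -0.2 ]), array([0.39, 0.4 , 0.49]))
False
pot0 (array([ 0.09,  0.05, -0.67]), array([0.38, 0.56, 0.35])) 0.06111612987029297 23.3083
```

View pics/side4.png

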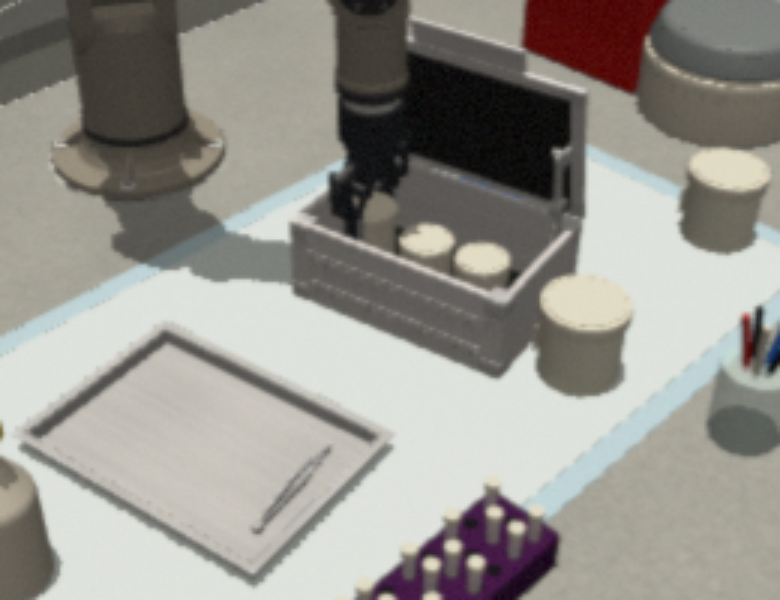

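The picture shows pot 0 held upright at (378,215) and the other two standing. Averaged weights are about 0.65 N for pot 1 and 0.5 N for pot 0, both empty. That leaves the third pot, which I'll weigh and then carry to the tray.

```bash
python3 - <<'E'
from h import *
def avg(n=10):
    r=[]
    for _ in range(n): env.dwell(.05); r.append(env.get_state()['force'])
    return np.mean(r,0).round(2)
x,y=POTS[0]; env.movel(w(x,y,.1282),.05); env.grip(.085); env.movel(w(x,y,.20),.2)
x,y=POTS[2]; env.movel(w(x,y,.20),.25); env.dwell(.2); f0=avg()
print(env.movel(w(x,y,.128),.12,stop_force=10)); env.grip(.05,40); env.movel(w(x,y,.146),.06); env.dwell(.2); d=avg()-f0; print('pot2',d,env.get_state()['opening'])
if d[2]<-1.8:
    env.movel(w(x,y,.27),.15)
    t=np.array([.485,-.316,0])
    env.movel(t+Z*.27,.2); env.movel(t+Z*.135,.15)
    h=env.movel(t+Z*.1185,.02,stop_force=3.5); s=env.get_state(); print('down',h,s['tcp_pos'],s['time'])
im,W=cloud('side'); cv2.imwrite('pics/side5.png',cv2.resize(im[80:280,130:390],(780,600)))
E
```

```text
False
pot2 [ 0.05 -0.05 -3.1 ] 0.06112687449385404
down True [ 0.48500704 -0.31591555  0.12226148] 33.0917
```

View pics/side5.png

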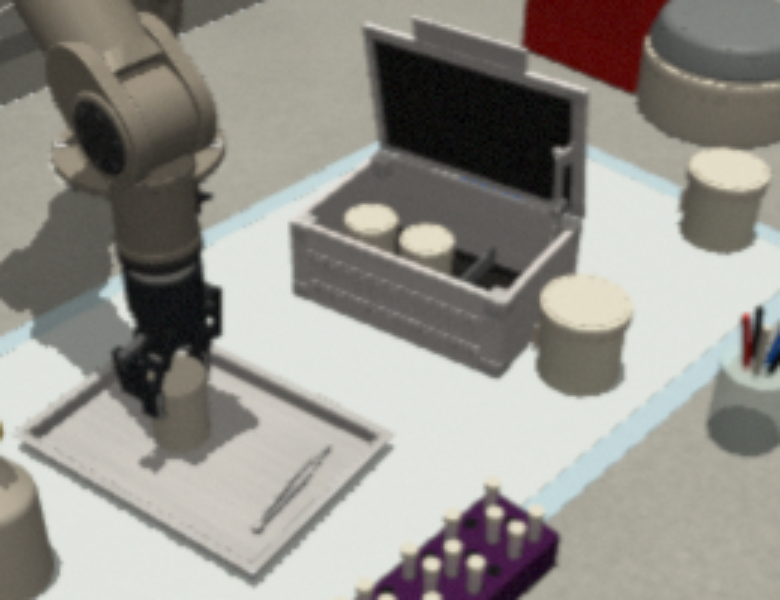

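The third pot weighs about 3.1 N, so it is the full one, and it is now upright at the tray floor at (185,415). The other two stand in the chest. I'll seat it the last millimetre, release, retreat and check.

```bash
python3 - <<'E'
from h import *
p=np.array(env.get_state()['tcp_pos']); print(env.movel(p-Z*.0015,.01,stop_force=4), env.get_state()['tcp_pos'][2])
env.grip(.085); env.movel(p+Z*.02,.05); env.movel(p+Z*.16,.2); env.movel(p+Z*.2-.1*E2,.2); env.dwell(.5)
im,W=cloud('side'); t=W.reshape(-1,3); k=t[(abs(t[:,0]-.485)<.05)&(abs(t[:,1]+.316)<.05)&(t[:,2]>.075)&(t[:,2]<.1)]
print(len(k),k.mean(0),k[:,2].std(), env.get_state()['time'])
cv2.imwrite('pics/side6.png',cv2.resize(im[80:280,130:390],(780,600)))
E
```

```text
True 0.12229255750188675
263 [ 0.4867967  -0.31809317  0.0833491 ] 0.002457822139420732 36.375
```

View pics/side6.png

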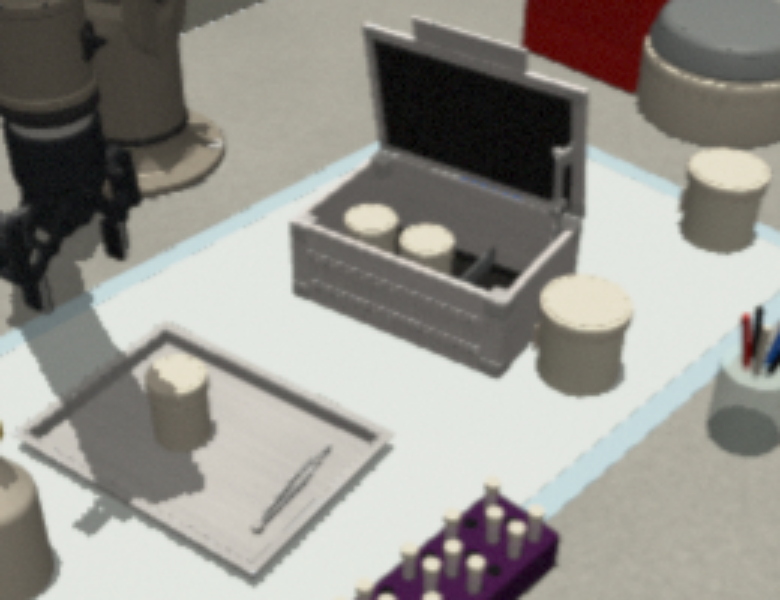

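The picture shows the full pot upright in the tray at (180,405), two pots in the chest at (371,222) and (427,243), the lid propped and the gripper clear.

```bash
python3 -c "
from h import *
print(job.job_done())"
```

```text
the job is handed in; nothing more can be done
None
```

The job is handed in (the hand-in returned no verdict): the lid is propped open with the stay at its stop (lid about 1.345 rad), the full pot (about 3.1 N, from the chest's +x compartment) stands upright in the tray, and the two empty pots are still in the chest, at about 36 s of the 66 s allowed.

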